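# Set out the roller, unlatch the hold-down bar and hold it up

### The job

We are about to change a roller in the gear fixture. Take the one long roller out of the pocket tray and stand it upright in the round rest cup and let go of it; then grip the upright tab on the fixture's sprung latch, pull the latch sideways against its spring, towards the side where the spring barrel sticks out, and by the same tab lift the bar's end off the ball to at least 8 cm above where it sat. Finish while holding it up there, still, with the tab in the gripper (do not put it down or let go), the roller still standing in its cup and the other loose things left where they are.

Things in the scene. Friction and masses are not known exactly. Their poses are not given: they have to be found in the camera images.
- roller_center (a point): Centre of the loose steel roller: a plain solid cylinder 16 mm in diameter and 50 mm long, about 80 g, standing upright in one of the six pockets of the tray (which pocket varies); it is by far the tallest part there. Its z axis is the cylinder's axis. Its foot is 25 mm below this point; the pocket walls rise to 15 mm below it and nothing else in the tray is higher, so grip its upper half from above, with the finger tips no lower than about 12 mm below this point.
- roller: The same roller, origin at the centre of its lower end.
- tray: Fixed black pocket tray 136 x 94 x 14 mm, six square pockets about 40 mm wide (3 along its x, 2 along its y), floor and walls 4 mm thick. Origin under its centre.
- cup_floor (a point): Centre of the floor of the fixed aluminium rest cup, 4 mm above the bench: round bore 23 mm in diameter and 12 mm deep (rim 16 mm above the bench), wall 7.5 mm thick (38 mm outside), on a 70 x 70 mm foot plate 4 mm thick. A roller standing in it has its centre 25 mm above this point.
- fixture: Gear-clamping fixture bolted to the bench; base plate 370 x 110 x 12 mm. Origin on the bench right under the ball-headed post. Its x axis runs from the ball along the bar to the hinge (away from the robot, up to 0.35 rad askew), its y axis is the direction in which the latch must be pulled, z up.
- ball (a point): Centre of the ball (40 mm across) on its post, covered by the coupler at the near end of the bar, 58 mm above the bench. The bar's hinge is at the far end: its axis is level, parallel to the fixture's y, 250 mm from the ball along the fixture's x and 82 mm above the bench. Lifting turns bar, latch and tab about that axis: the tab goes up and its top leans towards the hinge.
- bar (a joint): Angle of the steel hold-down bar (about 0.7 kg with its latch), rad: 0 = down, coupler seated on the ball; grows as the near end is lifted, stop at 0.7. At the ball the bar has risen 250 mm x sin(angle), so 80 mm is 0.33 rad. Nearly no friction: it falls when let go. The latch blade under the ball blocks lifting beyond about 2 mm until the latch is pulled.
- latch (a joint): Travel of the latch along the fixture's +y, m: 0 = locked (spring home), 0.020 = end stop; the blade is clear of the ball from 0.009 on. The spring needs about 3 N to start and 9 N at the stop and pushes the latch back when let go.
- tab: Upright aluminium tab on the latch, the handle for pulling and lifting: a block 24 mm (along the fixture's x) x 12 mm (along its y, the thickness to pinch) x 50 mm high. Origin at its centre, which with the bar down and the latch locked lies right above the ball, 128 mm over the bench; its top is 25 mm above that, its foot stands on the latch's top plate 25 mm below, with nothing else near. Axes as the fixture's while the bar is down.
- race_a: Loose steel ring 24 mm across, 9 mm high, in a tray pocket; not needed. Origin under its centre.
- race_b: A second such ring.
- plug: Loose flat dark steel disc 18 mm across, only 10 mm high, in a tray pocket; not needed. Origin under its centre.
- bearing: Loose bearing ring 56 mm across, 16 mm high, on the bench; leave it. Origin under its centre.
- bevel: Loose bevel gear 64 mm across, 26 mm high, on the bench; leave it. Origin under its centre.
- spray: Standing grey spray can, 54 mm across, 190 mm high; leave it. Origin under its centre.
- carton: Small cardboard carton 70 x 100 x 45 mm; leave it. Origin under its centre.
- wrench: Spanner 170 mm long lying flat; leave it. Its handle points to its own -x.
There are look-alikes about, which are no part of the job. Leave any green look-alike of the part that bears cup_floor alone.

How it is judged:
On the way, in this order (a step that is already met when the one before it is completed fails the run):
1. the long roller stands in the rest cup, let go (horizontal distance between roller_center and cup_floor below 0.006 m and z of roller_center in the frame of cup_floor between 0.021 and 0.029 m and angle between roller_center's own z axis and vertical below 0.15 rad and contact force between the fingers and roller below 0.1 N), for 0.2 s.
2. the latch is pulled clear while the bar is still down (value of joint latch above 0.009 m and value of joint bar below 0.05 rad and contact force between the fingers and tab above 0.5 N), for 0.04 s.
3. the bar's end is lifted off the ball (value of joint bar above 0.28 rad), for 0.1 s.
At the end, for the whole second after the job is handed in: The bar stands still at more than 0.28 rad (its end more than 69 mm above the seat) with the fingers holding its latch tab (more than 1 N), and the long roller stands upright (within 0.15 rad) on the cup's floor within 6 mm of its centre, not touched by the fingers (all of step 1 and value of joint bar above 0.28 rad and velocity of joint bar between -0.05 and 0.05 rad/s and contact force between the fingers and tab above 1 N); the arm keeps its last pose, push and grip.
It fails at once if another loose thing is shifted by more than 30 mm (distance of any of race_a, race_b, plug, bearing, bevel, spray, carton, wrench from where it was at the start of the episode above 0.03 m).
It also fails if it takes over 54 s, if anything falls off the work surface, if the arm or the gripper's body presses on something with over 40 N, if the wrist force passes 120 N, or if a joint passes its speed limit or range.

### The arm

A 6-joint arm with a two-finger parallel gripper is mounted at the origin on the work surface. World frame = base frame: x ahead of the robot, y to its left, z up, the work surface at z = 0. Lengths are in m, angles in rad, forces in N, time in s.
With the tool pointing down it reaches from about 0.375 to 0.9 m from the base axis. Payload 3.1 kg.
Tool frame: the origin (TCP) lies on the centre line of the jaws, within the pads' length; the fingertips stand 19 mm ahead of it and the grasp point (between the pads) is the TCP; z points along the fingers, y is the direction in which the jaws open and shut (so a half turn about z gives the same grasp; the last joint's range is limited). The gripper opens to 85 mm and grips with 20 to 120 N. Pads are 22 mm wide; open, the fingers measure 114 mm over their backs; the gripper's body (76 mm by 85 mm) begins 54 mm behind the grasp point. The pads swing forward as they close: fully open they stand 13 mm farther back than shut.
Start: joints at [-1.433, 0.527, 1.433, -0, 1.181, -0.178], TCP at [0.194, -0.594, 0.25] pointing down, gripper open.
Joint ranges: [-3.08, 3.08], [-0.75, 2.2], [0.22, 2.44], [-1.43, 4.57], [0, 2.65], [-2.85, 2.85]. Speed limits (rad/s): [2.79, 2.79, 3.14, 3.14, 3.14, 3.14].

### API

Orientations are given as a unit quaternion [x, y, z, w].
In Python, from station import manip, imaging, workorder gives the robot as it stands.
- The arm moves only by the shell command python3 -m creep 'ROWS' [FORCE]. ROWS is a JSON object of lists of equal length, an entry for each row: "claw": the finger opening in cm, from 0 to 8.54; "dp": the shift along the tool's x, y, z in cm, a list of three; "roll": the turn about the tool's z in rad. In form: {"claw": [claw, ...], "dp": [[dx, dy, dz], ...], "roll": [roll, ...]}. A call has 1 to 12 rows; each row is the pose to reach, as a shift and turn from the pose commanded when the call began, along the tool's axes at that moment; what a row does not reach only later rows make up. A row lasts 1/10 s, in which the tool goes at most 50 mm and 8.59 degrees, less where a joint would pass 70% of its speed; a pose out of reach is approached as far as the arm can. A call with a gripper value outside its range is refused whole. The fingers move at their own pace and stop on an object; FORCE is the grip in N (left out, the last holds). Time passes only in rows, so rows that repeat a pose let the fingers close. It gives the time, the measured TCP pose, the force and the opening at its end, in the units of the state.
- manip.sense(): the state, without advancing time (a new reading comes with each control period).
- imaging.snapshot(name): name is "side" or "top"; returns a dict with "image" (480x640x3 uint8, red, green, blue), "z_map" (480x640 float32, m along the optical axis (not along the pixel's ray), 0 where there is no reading), "vfov" (degrees; the focal length in pixels is half the picture's height over the tangent of half this angle, whatever the lens; pixels are square), "cx", "cy" (the principal point, pixels), "R" (3x3) and "t" (3): a world point X has camera coordinates R X + t. Camera axes: x right, y down, z forward; pixel columns grow to the right and rows downward; lengths in m; the calibration is good to about 2 mm. A picture is of the moment at which its call begins.
- workorder.sign_off(): hands the job in, once; it reports no verdict.
The state is a dict: "t": time; "q": joint angles; "qd": joint speeds; "tau": joint torques, N m; "tcp_pos": TCP position; "tool_rot": TCP orientation; "force": force on the tool from outside, world axes, zero at the start; "ft_torque": the same for the moment, N m; "finger_gap": opening from 0.0 (shut) to 1.0 (fully open).
Only numpy, scipy, OpenCV 4.12 (cv2) and the standard library are available. Lean on these libraries where they do the work, as an engineer would, in place of code of your own. Each camera call takes 0.05 s, during which the arm holds its last target.

## Working session

There is one attempt and no reset: what is moved stays moved. The work goes in short steps, Python scripts to look and compute and a shell command to move; the robot and the scene stay as the last step left them, time stands still between calls to the robot, and variables do not carry over. Pictures are saved under pics/ and viewed, and the job is handed in when it is done.

```bash
ls; mkdir -p pics; cat > h.py <<'E'
import numpy as np,cv2
from station import manip, imaging, workorder
def snap(n,f=None):
    s=imaging.snapshot(n)
    if f: cv2.imwrite('pics/'+f,s['image'][:,:,::-1]); np.savez('pics/'+f[:-4]+'.npz',**s)
    return s
def load(f):
    d=np.load('pics/'+f+'.npz'); return {k:d[k] for k in d}
def foc(s): return 240/np.tan(np.radians(float(s['vfov']))/2)
def ray(s,u,v):
    f=foc(s); d=np.array([(u-s['cx'])/f,(v-s['cy'])/f,1.]); R=s['R'];return -R.T@s['t'],R.T@d
def onz(s,u,v,z):
    o,d=ray(s,u,v); return o+d*(z-o[2])/d[2]
def world(s):
    f=foc(s);v,u=np.mgrid[:480,:640];z=s['z_map'];
    c=np.stack([(u-s['cx'])/f*z,(v-s['cy'])/f*z,z],-1)-s['t'];return c@s['R']
def proj(s,X):
    c=s['R']@np.array(X)+s['t'];f=foc(s);return c[0]/c[2]*f+s['cx'],c[1]/c[2]*f+s['cy']
E
python3 - <<'E'
from h import *
print(manip.sense())
for n in('top','side'):
    s=snap(n,n+'0.png');print(n,s['vfov'],s['cx'],s['cy'],-s['R'].T@s['t'],s['R'])
E
```

```text
pics
{'t': 0.0, 'q': array([-1.43351392e+00,  5.28478528e-01,  1.43386936e+00,  4.64088636e-06,
        1.18139195e+00, -1.78503971e-01]), 'qd': array([ 0.00113911, -0.00107563,  0.00011123,  0.0012906 , -0.00051415,
        0.0008584 ]), 'tau': array([-8.07908782e-04, -4.42354739e+01, -1.78027493e+01, -1.55436037e-04,
        8.48536205e-03,  1.63600026e-05]), 'tcp_pos': array([ 0.1940381 , -0.59342609,  0.24933645]), 'tool_rot': array([ 9.87560315e-01,  1.57236991e-01,  2.42713059e-05, -1.07331884e-03]), 'force': array([ 0.26385039, -0.2905663 , -0.25010619]), 'ft_torque': array([-0.01345763, -0.04575462,  0.00363595]), 'finger_gap': 0.999258863710341}
top 49.13488449933693 319.98489550710883 233.16282294068395 [ 0.34143793 -0.00850738  1.34551422] [[-1.47504590e-02 -9.99891029e-01 -5.95776840e-04]
 [-9.86261339e-01  1.46474338e-02 -1.64541862e-01]
 [ 1.64532658e-01 -1.83947633e-03 -9.86369921e-01]]
side 44.2161186176643 314.70092511119714 250.04183232182837 [0.34629005 1.01315953 0.78357108] [[-0.98085903 -0.19440134 -0.0111212 ]
 [-0.09871368  0.54566954 -0.83216607]
 [ 0.1678427  -0.81513979 -0.55441497]]
```

View pics/top0.png

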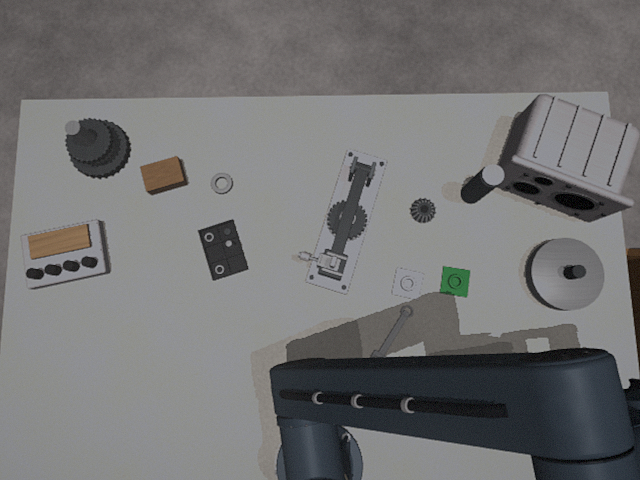

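View pics/side0.png

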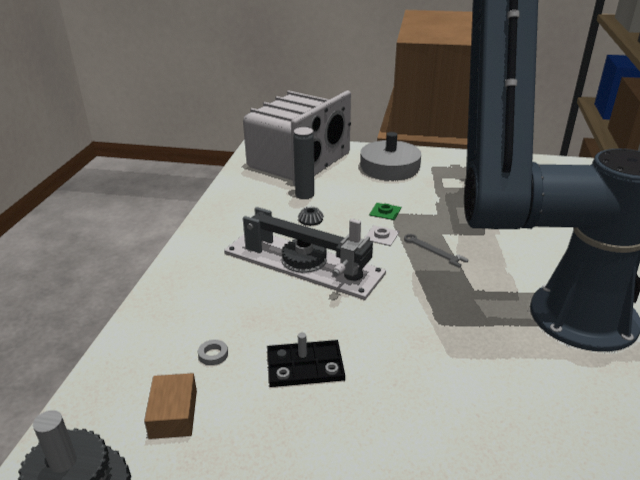

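```bash
python3 - <<'E'
from h import *
a=load('top0');b=load('side0')
I=a['image'][:,:,::-1];J=b['image'][:,:,::-1]
c=lambda im,x,y,w,h,k:cv2.resize(im[y:y+h,x:x+w],None,fx=k,fy=k,interpolation=cv2.INTER_CUBIC)
cv2.imwrite('pics/z1.png',np.hstack([c(I,190,210,65,75,6),c(I,380,255,65,75,6)]))
cv2.imwrite('pics/z2.png',c(I,285,140,120,160,3.7))
cv2.imwrite('pics/z3.png',np.vstack([c(J,260,320,100,70,4),c(J,310,205,100,70,4)]))
W=world(a)
for u,v in [(228,243),(227,244),(229,243),(407,283),(330,258),(327,262),(223,275)]: print(u,v,W[v,u])
W=world(b)
for u,v in [(302,337),(302,345),(355,225),(355,232),(381,233)]: print(u,v,W[v,u])
E
```

```text
228 243 [0.53489393 0.21747473 0.05784252]
227 244 [0.53286819 0.22044772 0.05485534]
229 243 [0.53552731 0.21577    0.05338092]
407 283 [ 0.43298255 -0.23070839  0.00557963]
330 258 [ 0.48802778 -0.03371496  0.10618737]
327 262 [ 0.47913183 -0.02650099  0.10131703]
223 275 [0.45945648 0.23647472 0.01523708]
302 337 [0.53529223 0.22133531 0.05025597]
302 345 [0.53426323 0.2275893  0.03637657]
355 225 [ 0.47518089 -0.03090061  0.14611887]
355 232 [ 0.47470025 -0.03072395  0.1291714 ]
381 233 [ 0.43533848 -0.23939877  0.00259495]
```

View pics/z1.png

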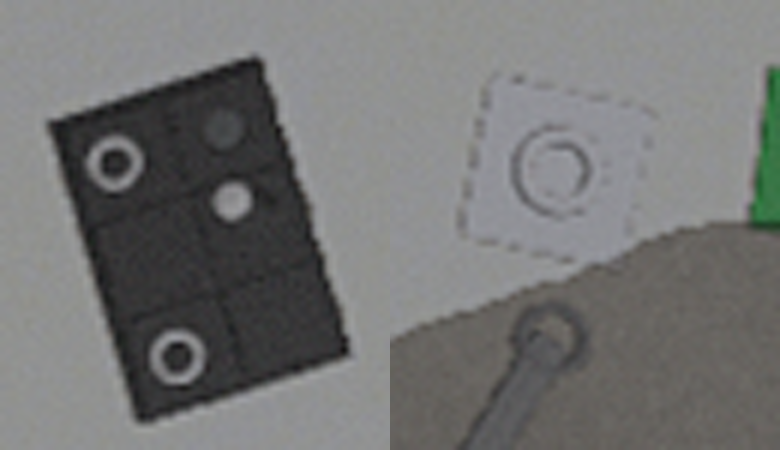

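View pics/z2.png

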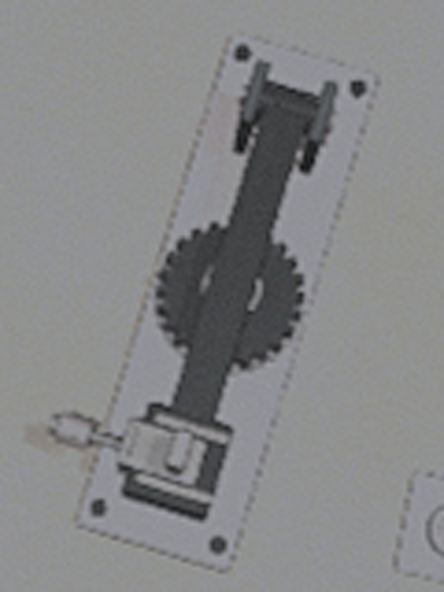

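View pics/z3.png

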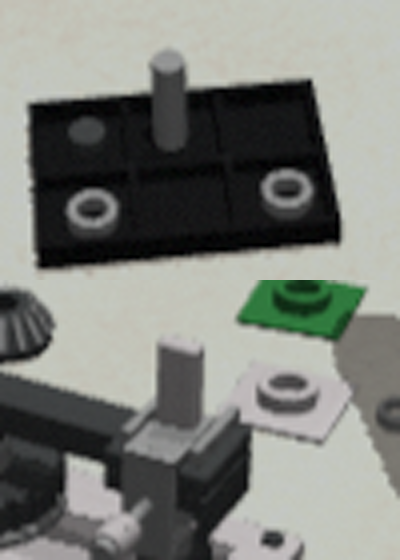

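```bash
python3 - <<'E'
from h import *
a=load('top0');b=load('side0')
g=cv2.cvtColor(a['image'],cv2.COLOR_RGB2GRAY);gb=cv2.cvtColor(b['image'],cv2.COLOR_RGB2GRAY)
def blob(g,x0,y0,x1,y1,lo,seed=None):
    m=(g[y0:y1,x0:x1]>lo).astype(np.uint8);n,l,st,c=cv2.connectedComponentsWithStats(m)
    return [(c[i]+[x0,y0],st[i,4],st[i,:4]) for i in range(1,n) if st[i,4]>8]
print('roller',blob(g,220,236,236,250,110))
for c,ar,_ in blob(g,220,236,236,250,110): print(onz(a,*c,.054))
k=3.7
P=[onz(a,285+(x+.5)/k-.5,140+(y+.5)/k-.5,.013) for x,y in[(242,52),(357,88),(98,508),(218,545)]]
P=np.array(P);print(P);
for i,j in((2,0),(3,1),(1,0),(3,2)):
    d=P[j]-P[i];print(np.hypot(*d[:2]),np.arctan2(d[1],d[0]))
print('platecenter',P.mean(0))
print('cup top',onz(a,407,283.5,.016),onz(a,407,283.5,.004))
print('side rollertop',onz(b,302,335,.054),'tab top',onz(b,355,221,.153))
print('tab top v', onz(a,285+180/k,140+452/k,.153))
# depth points
for s,box,zr in((a,(320,245,345,275),(.145,.165)),(b,(345,215,370,235),(.149,.165)),(b,(290,325,315,345),(.051,.06)),(a,(220,236,236,250),(.048,.062))):
    W=world(s)[box[1]:box[3],box[0]:box[2]].reshape(-1,3);w=W[(W[:,2]>zr[0])&(W[:,2]<zr[1])];print(len(w),w.mean(0) if len(w) else '',w.min(0) if len(w) else '',w.max(0)if len(w) else '')
c=lambda im,x,y,w,h,k:cv2.resize(im[y:y+h,x:x+w],None,fx=k,fy=k,interpolation=cv2.INTER_NEAREST)
I=a['image'][:,:,::-1];J=b['image'][:,:,::-1]
cv2.imwrite('pics/z4.png',np.hstack([c(I,318,245,30,40,12),c(J,340,215,30,40,12)]))
cv2.imwrite('pics/z5.png',np.hstack([c(I,390,265,35,35,11),c(J,365,220,35,35,11)]))
E
```

```text
roller [(array([228.48148148, 243.11111111]), np.int32(27), array([6, 5, 6, 6], dtype=int32))]
[0.53517414 0.21694797 0.054     ]
[[ 0.77520159 -0.0934618   0.013     ]
 [ 0.7473574  -0.17459157  0.013     ]
 [ 0.45143556  0.01316095  0.013     ]
 [ 0.42492582 -0.06857995  0.013     ]]
0.3408707274554193 -0.3181345280068816
0.3394121209152372 -0.31765413338410026
0.08577493213459984 1.2401872496530073
0.08593218904449737 1.257184797444821
platecenter [ 0.5997301  -0.08086809  0.013     ]
cup top [ 0.4310104 -0.2289274  0.016    ] [ 0.43181886 -0.23091688  0.004     ]
side rollertop [0.53547516 0.22008473 0.054     ] tab top [ 0.47600584 -0.03547487  0.153     ]
tab top v [ 0.47281568 -0.04091642  0.153     ]
52 [ 0.47545926 -0.03910867  0.15229749] [ 0.46349026 -0.04657963  0.14679551] [ 0.48717067 -0.03247333  0.15863095]
50 [ 0.47667564 -0.03413524  0.15193859] [ 0.46546572 -0.04239145  0.14907913] [ 0.48848073 -0.025287    0.1573939 ]
45 [0.53630945 0.22216029 0.05419295] [0.52938869 0.21306687 0.0515913 ] [0.54393021 0.23122288 0.05641082]
31 [0.53472905 0.21844961 0.05360025] [0.52737486 0.21095515 0.04929928] [0.54117725 0.2258782  0.05882545]
```

View pics/z4.png

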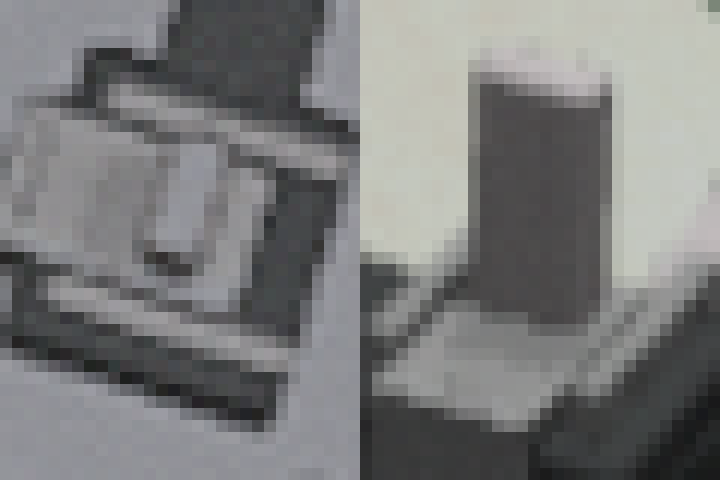

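View pics/z5.png

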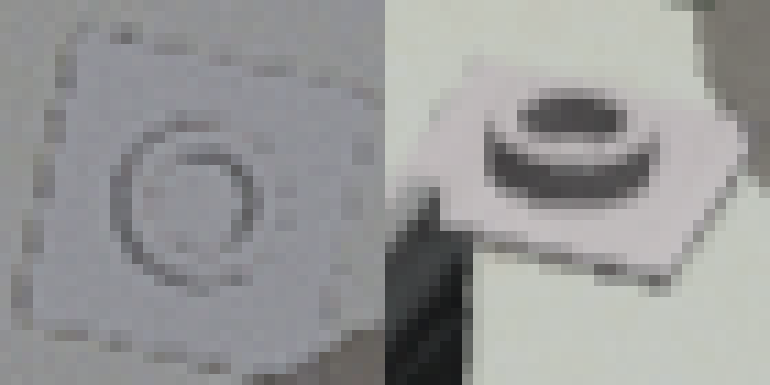

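Top view: the roller's bright head is at (228.5, 243). The white cup ring is at about (407.7, 283), with the green look-alike at (455, 282). The tab top is at (333, 262), and the spring barrel sticks out to the left (+y). Side view: roller head (302, 335), cup (381.5, 230), tab top (355, 221). I'll go to the roller next.

```bash
cat >> h.py <<'E'
from scipy.spatial.transform import Rotation as Ro
def go(p,yaw=None):
    s=manip.sense();R=Ro.from_quat(s['tool_rot']).as_matrix();d=R.T@(np.array(p)-s['tcp_pos'])*100
    y=np.arctan2(R[1,0],R[0,0]);print('tcp',s['tcp_pos'].round(4),'yaw',round(y,4),'t',s['t'],'dp cm',d.round(2),'' if yaw is None else 'roll %.3f'%(y-yaw),'F',s['force'].round(1),'gap',s['finger_gap'])
E
python3 - <<'E'
from h import *
a=load('top0');b=load('side0')
print(onz(a,407.7,283,.016),onz(b,381.5,230.2,.016))
go([.5354,.2187,.25]); go([.5354,.2187,.11])
E
```

```text
[ 0.43224446 -0.23074903  0.016     ] [ 0.43393559 -0.23107808  0.016     ]
tcp [ 0.194  -0.5935  0.2494] yaw 0.3157 t 0.1 dp cm [ 57.67 -66.6    0.09]  F [-0.1  0.   0.3] gap 1.0038909772888804
tcp [ 0.194  -0.5935  0.2494] yaw 0.3157 t 0.1 dp cm [ 57.66 -66.58  14.09]  F [-0.1  0.   0.3] gap 1.0038909772888804
```

```bash
python3 -m creep '{"claw":[8.5,8.5,8.5,8.5,8.5,8.5,8.5,8.5,8.5,8.5,8.5,8.5],"dp":[[2.9,-3.3,0],[5.8,-6.7,0],[8.7,-10,0],[11.5,-13.3,0],[14.4,-16.6,0],[17.3,-20,0],[20.2,-23.3,0],[23.1,-26.6,0],[26,-30,0],[28.8,-33.3,0],[28.8,-33.3,0],[28.8,-33.3,0]],"roll":[0,0,0,0,0,0,0,0,0,0,0,0]}' 40
python3 -c "
from h import *
go([.5354,.2187,.20])"
```

```text
t: 1.3
tcp_pos: [0.3647, -0.1873, 0.2503]
tool_rot: [0.987, 0.159, -0.0, 0.0]
force: [0.5, 0.0, 0.1]
finger_gap: 0.998
tcp [ 0.3647 -0.1873  0.2503] yaw 0.3189 t 1.3 dp cm [ 28.95 -33.2    5.01]  F [0.5 0.  0.1] gap 0.9977251629356385
```

```bash
python3 -m creep '{"claw":[8.5,8.5,8.5,8.5,8.5,8.5,8.5,8.5,8.5,8.5,8.5,8.5],"dp":[[2.9,-3.3,0],[5.8,-6.7,0],[8.7,-10,0],[11.5,-13.3,0],[14.4,-16.6,0],[17.3,-20,0],[20.2,-23.3,1],[23.1,-26.6,2],[26,-30,3],[28.9,-33.2,5],[28.9,-33.2,5],[28.9,-33.2,5]],"roll":[0,0,0,0,0,0,0,0,0,0,0,0]}'
python3 -c "
from h import *
go([.5354,.2187,.10])
snap('top','top1.png');snap('side','side1.png')"
```

```text
t: 2.5
tcp_pos: [0.5366, 0.2162, 0.1991]
tool_rot: [0.988, 0.157, -0.001, 0.0]
force: [-0.6, -0.1, 0.5]
finger_gap: 1.0
tcp [0.5366 0.2162 0.1991] yaw 0.3156 t 2.5 dp cm [-0.01 -0.28  9.91]  F [-0.6 -0.1  0.5] gap 0.9998656404306685
```

View pics/side1.png

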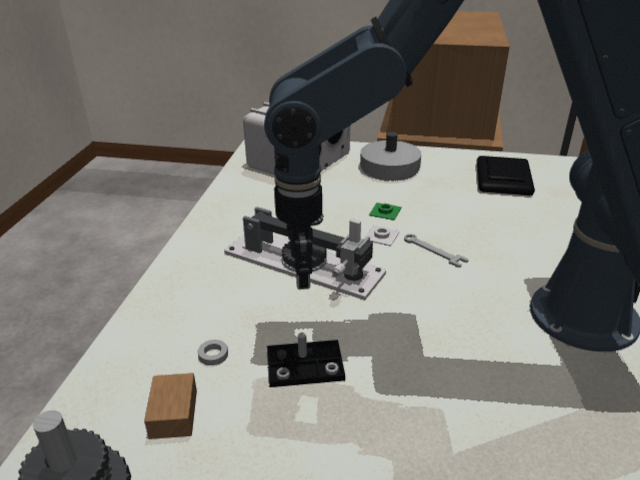

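View pics/top1.png

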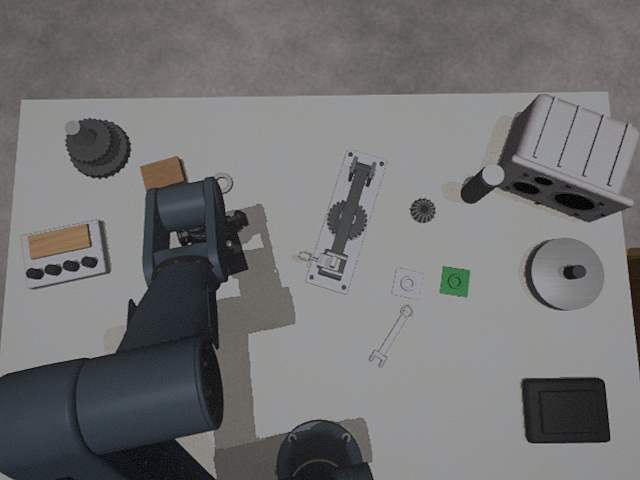

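The side view shows the gripper centred above the tray at column ~303 with the roller at (302, 337). The top view shows the area clear. Next I descend and grip.

```bash
python3 -m creep '{"claw":[8.5,8.5,8.5,8.5,8.5,8.5,8.5,8.5,8.5],"dp":[[0,-0.2,3],[0,-0.2,6],[0,-0.2,9],[0,-0.2,11],[0,-0.2,13],[0,-0.2,14.5],[0,-0.2,15.7],[0,-0.2,15.7],[0,-0.2,15.7]],"roll":[0,0,0,0,0,0,0,0,0]}'
python3 -c "
from h import *
go([.5354,.2187,.040])
s=snap('side','side2.png');cv2.imwrite('pics/z6.png',cv2.resize(s['image'][280:400,240:380,::-1],None,fx=5,fy=5))"
```

```text
t: 3.5
tcp_pos: [0.5359, 0.2189, 0.0438]
tool_rot: [0.988, 0.157, 0.0, -0.0]
force: [-0.4, -1.2, -0.7]
finger_gap: 0.996
tcp [0.5359 0.2189 0.0438] yaw 0.3153 t 3.5 dp cm [-0.05  0.    0.38]  F [-0.4 -1.2 -0.7] gap 0.9962962294538588
```

View pics/z6.png

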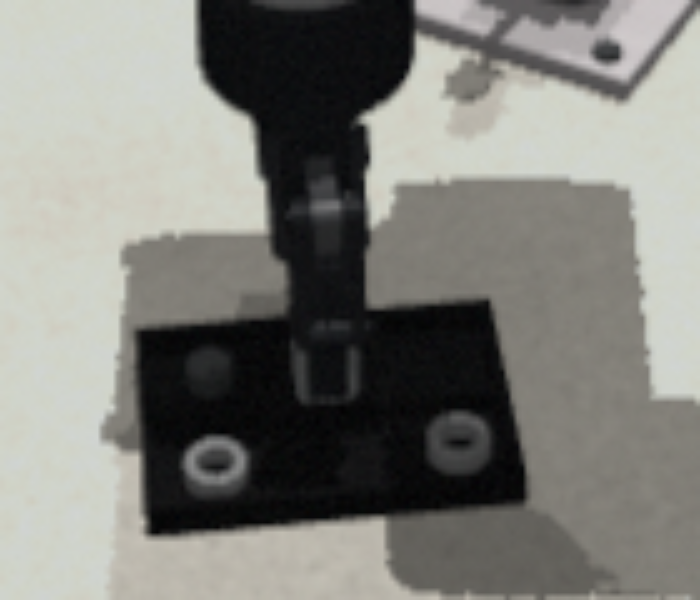

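The roller is hidden between the pads, and the near finger is at zoom (327, 375), centred on it. Closing now.

```bash
python3 -m creep '{"claw":[8.5,5,3,1.2,1.0,1.0,1.0,1.0,1.0,1.0,1.0],"dp":[[0,0,0.2],[0,0,0.2],[0,0,0.2],[0,0,0.2],[0,0,0.2],[0,0,0.2],[0,0,0.2],[0,0,0.2],[0,0,0.2],[0,0,0.2],[0,0,0.2]],"roll":[0,0,0,0,0,0,0,0,0,0,0]}' 40
python3 -c "
from h import *
go([.5354,.2187,.25])"
```

```text
t: 4.65
tcp_pos: [0.5355, 0.2192, 0.0414]
tool_rot: [0.988, 0.157, 0.0, -0.0]
force: [-0.7, 0.3, 2.4]
finger_gap: 0.173
tcp [0.5355 0.2192 0.0414] yaw 0.3158 t 4.65 dp cm [-2.000e-02  5.000e-02 -2.086e+01]  F [-0.7  0.3  2.4] gap 0.17313326946548066
```

```bash
python3 -m creep '{"claw":[1,1,1,1,1,1,1,1,1],"dp":[[0,0,-1],[0,0,-3],[0,0,-6],[0,0,-10],[0,0,-14],[0,0,-18],[0,0,-20.9],[0,0,-20.9],[0,0,-20.9]],"roll":[0,0,0,0,0,0,0,0,0]}'
python3 -c "
from h import *
go([.433,-.231,.25])
s=snap('side','side3.png');cv2.imwrite('pics/z7.png',cv2.resize(s['image'][180:380,220:420,::-1],None,fx=3,fy=3))"
```

```text
t: 5.55
tcp_pos: [0.5351, 0.2191, 0.2509]
tool_rot: [0.988, 0.157, 0.0, 0.0]
force: [-0.6, -0.1, -1.0]
finger_gap: 0.169
tcp [0.5351 0.2191 0.2509] yaw 0.3158 t 5.55 dp cm [-23.69  39.61   0.07]  F [-0.6 -0.1 -1. ] gap 0.16947553921688185
```

View pics/z7.png

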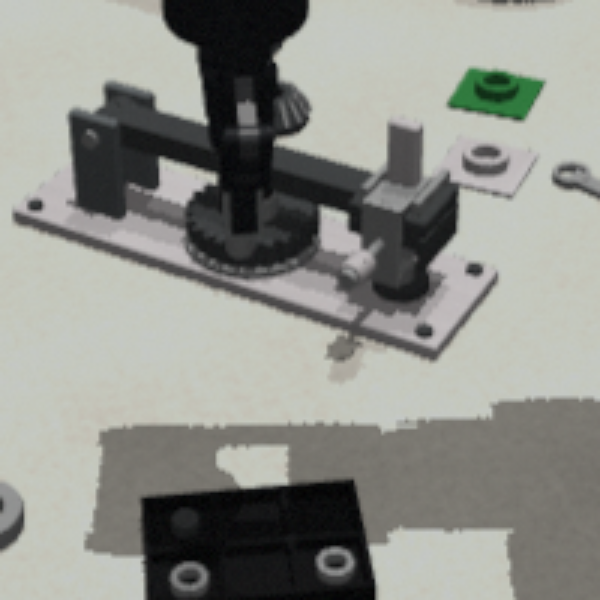

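The roller's pocket is now empty, and the roller tip shows below the fingers at zoom (242, 240). Carrying it to the cup.

```bash
python3 -m creep '{"claw":[1,1,1,1,1,1,1,1,1,1,1,1],"dp":[[-1,1.7,0],[-3.5,5.9,0],[-6,10,0],[-8.5,14.2,0],[-11,18.4,0],[-13.5,22.6,0],[-16,26.8,0],[-18.5,31,0],[-21,35.2,0],[-23,38.4,0],[-23.7,39.6,0],[-23.7,39.6,0]],"roll":[0,0,0,0,0,0,0,0,0,0,0,0]}'
python3 -c "
from h import *
go([.433,-.231,.1])"
```

```text
t: 6.8
tcp_pos: [0.4322, -0.232, 0.2488]
tool_rot: [0.988, 0.155, -0.001, -0.001]
force: [0.4, 0.4, 0.7]
finger_gap: 0.171
tcp [ 0.4322 -0.232   0.2488] yaw 0.3122 t 6.8 dp cm [ 0.13 -0.03 14.88]  F [0.4 0.4 0.7] gap 0.17104207487266054
```

```bash
python3 -m creep '{"claw":[1,1,1,1,1,1,1,1,1,1],"dp":[[0,0,3],[0,0,7],[0,0,11],[0,0,14],[0,0,16.5],[0,0,18],[0,0,18.7],[0,0,18.7],[0,0,18.7],[0,0,18.7]],"roll":[0,0,0,0,0,0,0,0,0,0]}'
python3 -c "
from h import *
go([.433,-.231,.041])
s=snap('side','side4.png');t=snap('top','top4.png')
cv2.imwrite('pics/z8.png',np.hstack([cv2.resize(s['image'][195:255,355:415,::-1],None,fx=6.6,fy=6.6,interpolation=cv2.INTER_CUBIC),cv2.resize(t['image'][250:310,380:440,::-1],None,fx=6.6,fy=6.6)]))"
```

```text
t: 7.8
tcp_pos: [0.4337, -0.2309, 0.0642]
tool_rot: [0.988, 0.157, 0.001, 0.001]
force: [0.1, -0.1, -1.5]
finger_gap: 0.171
tcp [ 0.4337 -0.2309  0.0642] yaw 0.3162 t 7.8 dp cm [-0.07 -0.01  2.32]  F [ 0.1 -0.1 -1.5] gap 0.17121293224752418
```

View pics/z8.png

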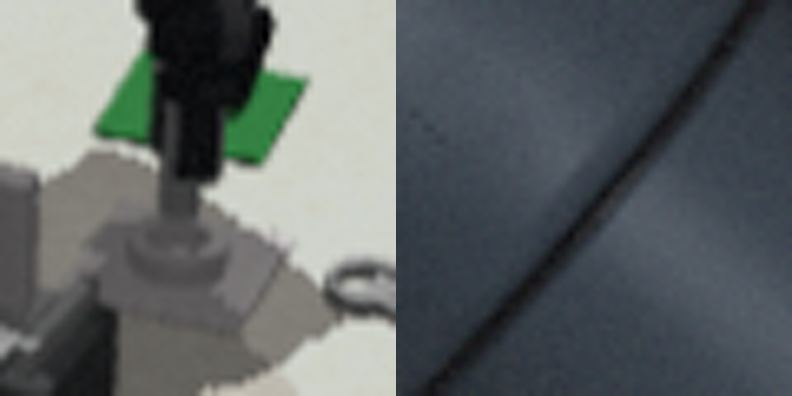

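```bash
python3 - <<'E'
from h import *
b=load('side4')
for p in ([.433,-.231,.016],[.4337,-.2309,.0268],[.4337,-.2229,.0268],[.433,-.231,.004]):
    u,v=proj(b,p);print(p,(u-355+.5)*6.6,(v-195+.5)*6.6)
cv2.imwrite('pics/z9.png',cv2.resize(b['image'][218:248,365:400,::-1],None,fx=20,fy=20,interpolation=cv2.INTER_CUBIC))
E
```

```text
[0.433, -0.231, 0.016] 180.68679842514032 235.96200063320987
[0.4337, -0.2309, 0.0268] 180.28447300364763 211.18912565461454
[0.4337, -0.2229, 0.0268] 178.08185877483768 222.29244992773778
[0.433, -0.231, 0.004] 179.02395655681067 263.21040595756597
```

View pics/z9.png

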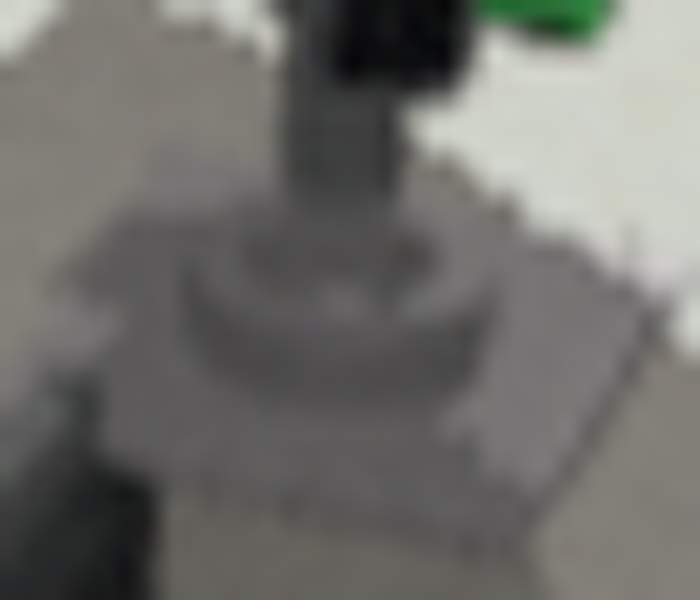

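The side view shows the roller column at zoom x≈342 and the bore at ≈340. The foot is at y≈215, as predicted, so it is aligned. I'll lower it slowly.

```bash
python3 -m creep '{"claw":[1,1,1,1,1,1],"dp":[[0,0,0.5],[0,0,1],[0,0,1.5],[0,0,1.8],[0,0,2],[0,0,2]],"roll":[0,0,0,0,0,0]}'
python3 -m creep '{"claw":[1,1,1,1],"dp":[[0,0,0.1],[0,0,0.2],[0,0,0.2],[0,0,0.2]],"roll":[0,0,0,0]}'
python3 -c "
from h import *
go([.433,-.231,.041])
b=snap('side','side5.png')
cv2.imwrite('pics/z10.png',cv2.resize(b['image'][205:255,360:410,::-1],None,fx=11,fy=11,interpolation=cv2.INTER_CUBIC))
"
```

```text
t: 8.5
tcp_pos: [0.433, -0.2307, 0.0429]
tool_rot: [0.988, 0.157, -0.0, -0.0]
force: [0.6, 0.1, -0.9]
finger_gap: 0.172
t: 8.9
tcp_pos: [0.4332, -0.2309, 0.0414]
tool_rot: [0.988, 0.157, 0.0, 0.0]
force: [0.3, 0.5, 0.5]
finger_gap: 0.17
tcp [ 0.4332 -0.2309  0.0414] yaw 0.3158 t 8.9 dp cm [-0.02 -0.    0.04]  F [0.3 0.5 0.5] gap 0.17017518527822748
```

View pics/z10.png

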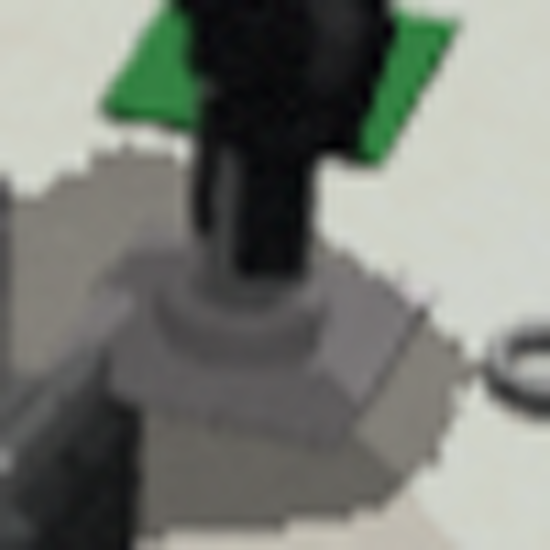

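The roller's foot is inside the cup rim (zoom (235, 290)). The TCP height equals the grasp height, so it is on the floor. Releasing and rising.

```bash
python3 -m creep '{"claw":[1.8,2.2,3,4,5,5,5,5,5,5,5,5],"dp":[[0,0,0],[0,0,0],[0,0,0],[0,0,0],[0,0,0],[0,0,0],[0,0,-1],[0,0,-3],[0,0,-6],[0,0,-10],[0,0,-14],[0,0,-18]],"roll":[0,0,0,0,0,0,0,0,0,0,0,0]}'
python3 -c "
from h import *
go([.4755,-.0375,.22],-.318)
b=snap('side','side6.png')
cv2.imwrite('pics/z11.png',cv2.resize(b['image'][200:260,340:420,::-1],None,fx=9,fy=9,interpolation=cv2.INTER_CUBIC))
"
```

```text
t: 10.15
tcp_pos: [0.4327, -0.2305, 0.2235]
tool_rot: [0.988, 0.157, 0.0, 0.0]
force: [0.4, 0.3, 0.3]
finger_gap: 0.581
tcp [ 0.4327 -0.2305  0.2235] yaw 0.3157 t 10.15 dp cm [ 10.06 -17.01   0.35] roll 0.634 F [0.4 0.3 0.3] gap 0.5809624502710858
```

View pics/z11.png

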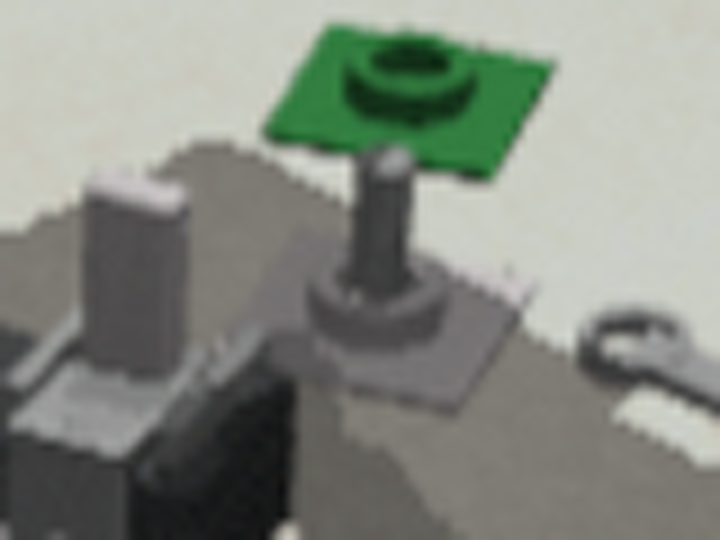

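The roller stands upright in the cup at zoom (383, 225), and the tab is at (135, 275). Moving above the tab and turning.

```bash
python3 -m creep '{"claw":[5,5,5,5,5,5,5,5],"dp":[[2,-3.4,0],[4,-6.8,0],[6,-10.2,0],[8,-13.6,0],[9.5,-16,0],[10.1,-17,0],[10.1,-17,0],[10.1,-17,0]],"roll":[0.1,0.22,0.35,0.48,0.6,0.634,0.634,0.634]}'
python3 -c "
from h import *
go([.4755,-.0375,.134],-.318)
b=snap('side','side7.png');a=snap('top','top7.png')
"
```

```text
t: 11.0
tcp_pos: [0.4762, -0.038, 0.2216]
tool_rot: [0.988, -0.158, 0.0, 0.0]
force: [0.5, -0.2, 0.5]
finger_gap: 0.586
tcp [ 0.4762 -0.038   0.2216] yaw -0.3165 t 11.0 dp cm [-0.08 -0.03  8.76] roll 0.001 F [ 0.5 -0.2  0.5] gap 0.5861113597405766
```

View pics/side7.png

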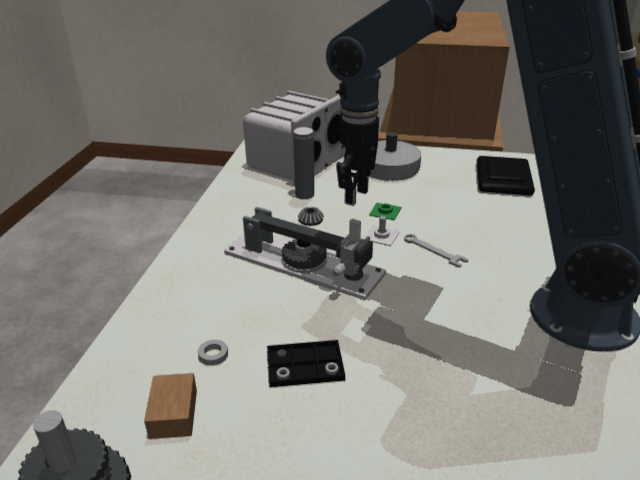

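View pics/top7.png

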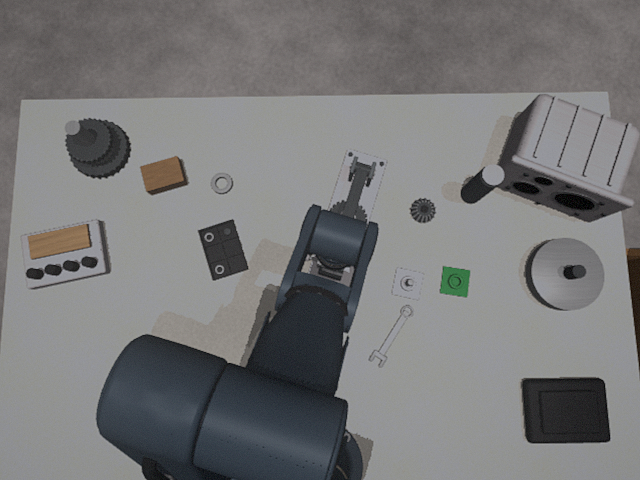

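The gripper is directly above the tab: fingers at (352, 190) in the side view, tab top at (355, 221). Descending and closing.

```bash
python3 -m creep '{"claw":[5,5,5,5,5,5,5,5],"dp":[[0,0,2],[0,0,4],[0,0,6],[0,0,7.5],[-0.1,0,8.3],[-0.1,0,8.7],[-0.1,0,8.7],[-0.1,0,8.7]],"roll":[0,0,0,0,0,0,0,0]}'
python3 -c "
from h import *
go([.4755,-.0375,.134],-.318)
b=snap('side','side8.png')
cv2.imwrite('pics/z12.png',cv2.resize(b['image'][180:260,310:410,::-1],None,fx=7,fy=7,interpolation=cv2.INTER_CUBIC))
"
```

```text
t: 11.9
tcp_pos: [0.4758, -0.038, 0.1348]
tool_rot: [0.987, -0.159, 0.001, 0.0]
force: [0.3, -0.6, 0.4]
finger_gap: 0.586
tcp [ 0.4758 -0.038   0.1348] yaw -0.3185 t 11.9 dp cm [-0.05 -0.03  0.08] roll -0.000 F [ 0.3 -0.6  0.4] gap 0.5856535597738293
```

View pics/z12.png

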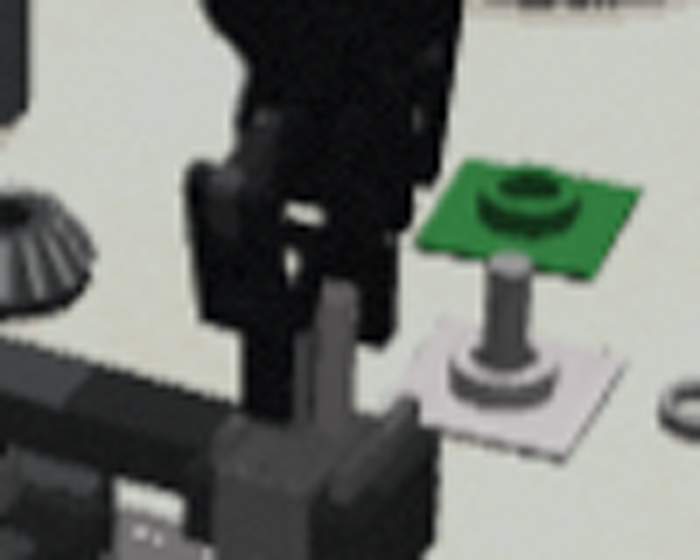

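The tab (zoom (335, 350)) stands between the near finger (270, 370) and the far finger (375, 310). Closing.

```bash
python3 -m creep '{"claw":[3.5,2,1.2,0.5,0.5,0.5,0.5,0.5],"dp":[[0,0,0],[0,0,0],[0,0,0],[0,0,0],[0,0,0],[0,0,0],[0,0,0],[0,0,0]],"roll":[0,0,0,0,0,0,0,0]}' 60
python3 -c "
from h import *
go([.4755,-.0375,.134],-.318)"
```

```text
t: 12.75
tcp_pos: [0.4755, -0.0379, 0.1347]
tool_rot: [0.987, -0.158, 0.0, 0.0]
force: [-1.6, -3.0, 5.3]
finger_gap: 0.131
tcp [ 0.4755 -0.0379  0.1347] yaw -0.3179 t 12.75 dp cm [-0.01 -0.04  0.07] roll 0.000 F [-1.6 -3.   5.3] gap 0.1309061002995499
```

```bash
python3 -m creep '{"claw":[0.5,0.5,0.5,0.5,0.5,0.5,0.5,0.5],"dp":[[0,-0.3,0],[0,-0.6,0],[0,-0.9,0],[0,-1.2,0],[0,-1.4,0],[0,-1.4,0],[0,-1.4,0],[0,-1.4,0]],"roll":[0,0,0,0,0,0,0,0]}'
python3 -c "
from h import *
go([.4755,-.0375,.134],-.318)
b=snap('side','side9.png')
cv2.imwrite('pics/z13.png',cv2.resize(b['image'][180:260,310:410,::-1],None,fx=7,fy=7,interpolation=cv2.INTER_CUBIC))
"
```

```text
t: 13.55
tcp_pos: [0.4797, -0.0253, 0.1347]
tool_rot: [0.987, -0.158, 0.0, 0.001]
force: [-4.3, -6.3, 6.6]
finger_gap: 0.133
tcp [ 0.4797 -0.0253  0.1347] yaw -0.3175 t 13.55 dp cm [-0.02  1.29  0.07] roll 0.000 F [-4.3 -6.3  6.6] gap 0.13338842901156045
```

View pics/z13.png

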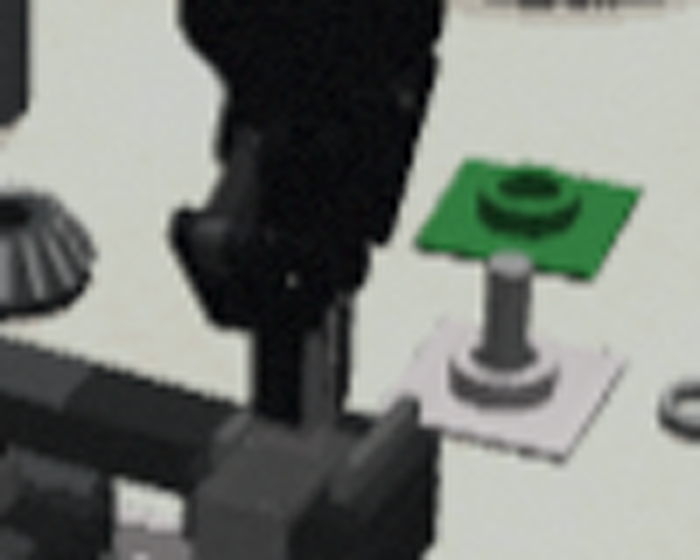

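The gripper and latch have moved about 13 mm along +y with a 7.5 N spring force, so the latch is clear and the bar is still down. Lifting along the arc, first half.

```bash
python3 -m creep '{"claw":[0.5,0.5,0.5,0.5,0.5,0.5,0.5,0.5,0.5,0.5],"dp":[[0.1,0,-0.6],[0.3,0,-1.25],[0.5,0,-1.85],[0.65,0,-2.5],[0.85,0,-3.1],[1.05,0,-3.7],[1.3,0,-4.3],[1.55,0,-4.85],[1.55,0,-4.85],[1.55,0,-4.85]],"roll":[0,0,0,0,0,0,0,0,0,0]}'
python3 -c "
from h import *
go([.4797,-.0253,.1347],-.318)
b=snap('side','side10.png')
cv2.imwrite('pics/z14.png',cv2.resize(b['image'][150:300,220:420,::-1],None,fx=4,fy=4,interpolation=cv2.INTER_CUBIC))
"
```

```text
t: 14.6
tcp_pos: [0.4928, -0.03, 0.1814]
tool_rot: [0.987, -0.158, -0.002, 0.001]
force: [-1.4, -7.2, -6.6]
finger_gap: 0.131
tcp [ 0.4928 -0.03    0.1814] yaw -0.3178 t 14.6 dp cm [-1.37 -0.05  4.67] roll 0.000 F [-1.4 -7.2 -6.6] gap 0.130775791021887
```

View pics/z14.png

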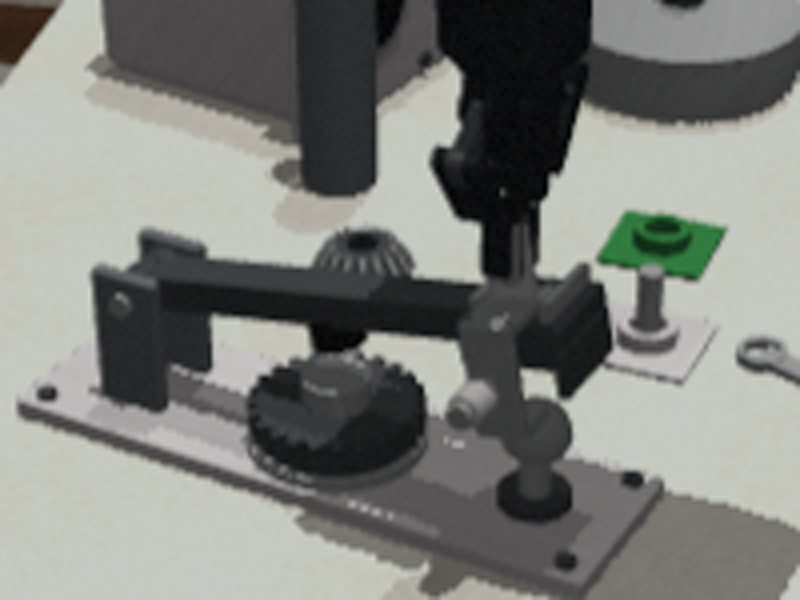

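The bar is lifted and the coupler is off the ball at zoom (535, 430). Continuing to about 0.42 rad.

```bash
python3 -m creep '{"claw":[0.5,0.5,0.5,0.5,0.5,0.5,0.5,0.5,0.5,0.5,0.5,0.5],"dp":[[0.25,0,-0.6],[0.5,0,-1.15],[0.8,0,-1.7],[1.1,0,-2.3],[1.45,0,-2.85],[1.75,0,-3.4],[2.1,0,-3.95],[2.5,0,-4.45],[2.75,0,-4.9],[2.75,0,-4.9],[2.75,0,-4.9],[2.75,0,-4.9]],"roll":[0,0,0,0,0,0,0,0,0,0,0,0]}'
python3 -m creep '{"claw":[0.5,0.5,0.5,0.5,0.5],"dp":[[0,0,0],[0,0,0],[0,0,0],[0,0,0],[0,0,0]],"roll":[0,0,0,0,0]}'
python3 -c "
from h import *
go([.4797,-.0253,.1347],-.318)
b=snap('side','side11.png');snap('top','top11.png')
cv2.imwrite('pics/z15.png',cv2.resize(b['image'][150:300,220:420,::-1],None,fx=4,fy=4,interpolation=cv2.INTER_CUBIC))
"
```

```text
t: 15.85
tcp_pos: [0.5175, -0.0384, 0.2295]
tool_rot: [0.987, -0.158, -0.004, 0.001]
force: [-2.9, -6.4, -6.4]
finger_gap: 0.129
t: 16.35
tcp_pos: [0.5174, -0.0384, 0.2295]
tool_rot: [0.987, -0.158, -0.004, 0.001]
force: [-3.6, -5.2, -6.0]
finger_gap: 0.131
tcp [ 0.5174 -0.0384  0.2295] yaw -0.3179 t 16.35 dp cm [-3.92 -0.1   9.51] roll 0.000 F [-3.6 -5.2 -6. ] gap 0.13067685146516483
```

View pics/z15.png

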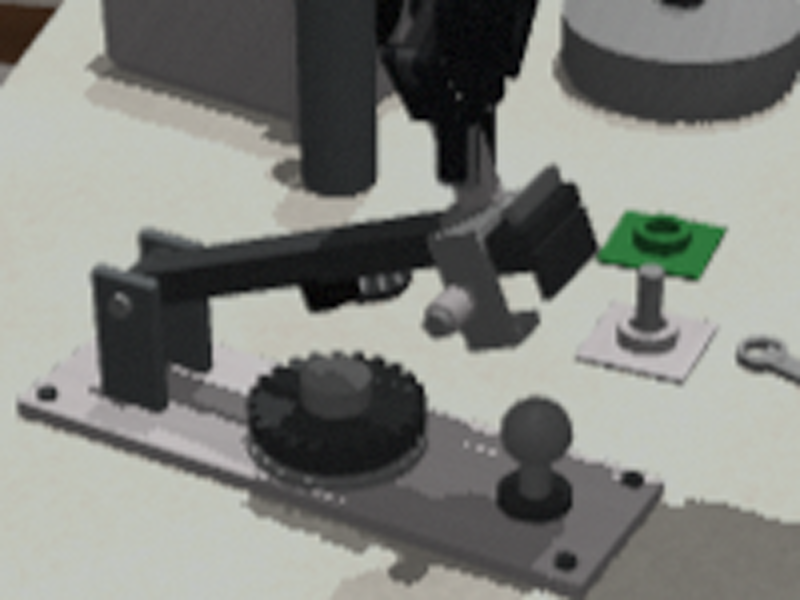

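View pics/top11.png

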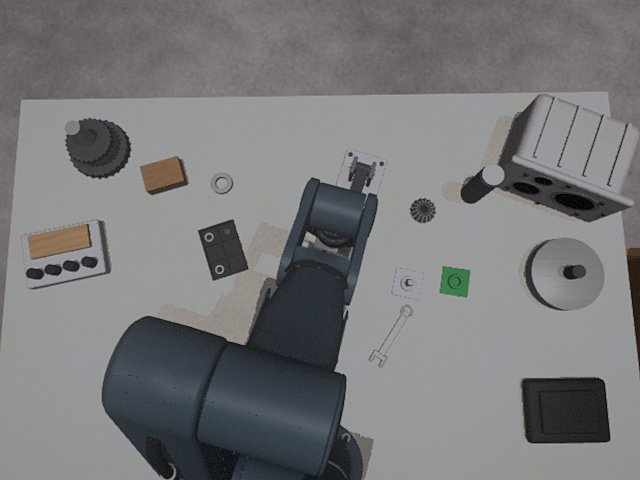

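The bar stands well up with the ball bare at zoom (537, 430). The roller is upright in its cup at (650, 300), and the other parts haven't moved. I'll check the bar angle and that everything is still before handing in.

```bash
python3 - <<'E'
from h import *
b=load('side11');b0=load('side0')
ax=np.array([.9500,-.3126])
for s,pts in((b,[(165,282),(200,272),(300,250),(400,230)]),):
    for x,y in pts:
        u,v=220+x/4,150+y/4;p=world(s)[int(round(v)),int(round(u))];print(p.round(4),'along',round(float(p[:2]@ax),4))
s1=manip.sense();r=load('side7')
W=world(b);w=W[212:232,375:392].reshape(-1,3);w=w[(w[:,2]>.049)&(w[:,2]<.06)];print('roller top',len(w),w.mean(0))
print(s1['qd'].round(4),s1['tcp_pos'],s1['force'])
E
python3 -m creep '{"claw":[0.5,0.5,0.5,0.5,0.5],"dp":[[0,0,0],[0,0,0],[0,0,0],[0,0,0],[0,0,0]],"roll":[0,0,0,0,0]}'
```

```text
[ 0.6985 -0.0963  0.0965] along 0.6937
[ 0.6737 -0.0854  0.1106] along 0.6668
[ 0.6119 -0.0699  0.1412] along 0.6031
[ 0.5524 -0.0487  0.169 ] along 0.54
roller top 26 [ 0.43391284 -0.22598209  0.05272705]
[ 0.      0.0011  0.0013 -0.0006 -0.0002 -0.0006] [ 0.51746839 -0.03839057  0.22950385] [-3.51858796 -6.17688632 -7.07196997]
t: 16.95
tcp_pos: [0.5175, -0.0384, 0.2295]
tool_rot: [0.987, -0.158, -0.004, 0.001]
force: [-3.4, -6.1, -6.4]
finger_gap: 0.132
```

```bash
python3 -c "
from h import *
print(workorder.sign_off()); go([0,0,0])"
```

```text
the job is handed in; nothing more can be done
None
the job is handed in; nothing more can be done
```

The job is handed in, with the roller standing in the white rest cup and the latch tab held up in the gripper. `sign_off()` gives no verdict, so what follows is from my own last checks.

**What I did:** I took the long roller from its pocket, stood it in the cup and let go. I then pinched the tab with a 60 N grip setting and pulled the latch about 13 mm towards the spring barrel, against about 7.5 N. From there I lifted the bar along its arc and held it.

**Last checks, at 16.95 s on the robot's clock:**
- **Bar:** the gripper has risen 95 mm since the pull, which puts the bar at about 0.41 rad. The depth picture gives about 0.44 rad. The difference is within depth noise, and both are above the 0.33 rad that 8 cm needs.
- **Holding still:** the gripper position did not change over the last 0.6 s and joint speeds were about 0.001 rad/s. The fingers are still stopped on the tab, with a steady load of about 6–7 N sideways and 6–7 N vertically.
- **Roller:** it stands upright in the cup in the pictures. One check disagreed: the depth reading of its top was about 5 mm off the cup centre in y. The same camera read the roller and tab 3–5 mm off in y against the top camera earlier, and the bore allows only 3.5 mm of play, so I took it as camera error.
- **Other parts:** nothing else had visibly moved in the final pictures. I judged this by eye and did not measure it.

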